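# Close and lock the cover of the desk connection box

### The job

Swing the cover of the grey connection box down shut, then push its sprung stud in until it gently bottoms and, keeping it pushed in, turn it clockwise about a quarter turn, so that it springs up into its lock when let go. Do not ram the stud down or force it round, and leave the other things on the desk where they are.

Things in the scene. Friction and masses are not known exactly. Their poses are not given: they have to be found in the camera images.
- box: Grey steel connection box fixed to the desk, 160 (x) x 150 (y) x 70 mm high, with a screwed ear 26 mm wide at each y side. Origin: centre of the underside; z up; -x its near side, +x the side of the cover's hinge. The hinge axis runs along the box's y at x = +80, z = 70 mm in the box frame.
- cover (a joint): Angle of the cover, rad: 0 shut (level), starts 0.6 to 1.1 open and stays where left (friction hinge 0.35 N m: about 3 to 5 N on the free edge moves it). Plate 4 mm thick, 152 wide, from 2 to 168 mm from the hinge axis; outer face 4 mm above the axis when shut (74 mm above the desk). It shuts only with the stud unturned.
- cover_edge (a point): Point on the outer face of the cover, in the middle of its width, 160 mm from the hinge axis, 8 mm from the free edge. Its frame is the cover's: z out of the outer face, y along the hinge, x towards the hinge.
- stud_grip (a point): Middle of the stud's wing, on the stud's axis. Wing to grip: 34 mm long (this frame's x), 10 thick (y), 19 high, dark steel, standing on the stud's round head. This point is 10 mm above the head's flat top, 9 below the wing's top, 38 above the cover's face while not pushed. z: stud axis, outwards. At the start the wing points across the hinge (along the box's x).
- stud_push (a joint): How far the stud is pushed in, m: 0 out; spring 4 N + 0.3 N/mm. How deep it must go is not known beforehand: with the cover shut it bottoms somewhere 6 to 19 mm in (spring then 6 to 10 N) and must be within 1.5 mm of the bottom to turn. Beyond the spring, the lock inside takes at most 15 N, down or round. Locked, it springs back 4 to 5 mm from the bottom.
- stud_head (a point): Centre of the flat top of the stud's round steel head, 36 mm across, 28 mm proud of the cover's face while not pushed, within a bezel 48 mm across and 3 mm high. The stud goes through the cover at half its width, 125 mm from the hinge axis.
- stud_turn (a joint): Turn of the stud, rad, growing clockwise seen from above: about 0 (-0.1 to 0.1) at the start, past 1.13 it can spring up into its lock, stop at 1.6. Not pushed in, it is blocked at about 0.35. It stays where it is left.
- card_box: Bystander, wooden index-card box 121x145x94 mm, loose on the desk; origin at the centre of its underside. Leave it alone.
- memo_block: Bystander, memo block 105x135x11 mm, loose on the desk; origin at the centre of its underside. Leave it alone.
- pen_pot: Bystander, black pen pot 80 across, 147 tall mm, loose on the desk; origin at the centre of its underside. Leave it alone.
- spectacles: Bystander, spectacles 141x142x42 mm, loose on the desk; origin at the centre of its underside. Leave it alone.
- tin: Bystander, flat tin 48x64x16 mm, loose on the desk; origin at the centre of its underside. Leave it alone.
- eraser: Bystander, eraser 19x48x11 mm, loose on the desk; origin at the centre of its underside. Leave it alone.

How it is judged (in metres and radians):
On the way, in this order (a step that is already met when the one before it is completed fails the run):
1. the cover is shut (within 0.03 rad), the stud not yet turned (value of joint cover below 0.03 rad and value of joint stud_turn below 0.4 rad), for 0.2 s.
2. the stud is turned past its lock with the cover shut (value of joint cover below 0.03 rad and value of joint stud_turn above 1.1 rad), for 0.2 s.
At the end, for the whole second after the job is handed in: The cover is shut within 0.03 rad, and the stud is turned by more than 1.1 rad and has sprung up into its lock (pushed in by 0.5 to 16 mm) (all of step 2 and value of joint stud_push between 0.0005 and 0.016 m); the robot touches nothing.
It fails at once if the stud is rammed or forced against the lock inside the box (more than 15 N between them) (contact force between stud_turn and receptacle above 15 N).
It fails at once if a thing that lay on the desk is moved by more than 20 mm (distance of any of card_box, memo_block, pen_pot, spectacles, tin, eraser from where it was at the start of the episode above 0.02 m).
It also fails if it takes over 69 s, if anything falls off the work surface, if the arm or the gripper's body presses on something with over 40 N, if the wrist force passes 120 N, or if a joint passes its speed limit or range.

### The arm

A 6-joint arm with a two-finger parallel gripper is mounted at the origin on the work surface; the furniture and walls round the work are solid. World frame = base frame: x ahead of the robot, y to its left, z up, the work surface at z = 0. Lengths are in m, angles in degrees, forces in N, time in s.
With the tool pointing down it reaches from about 0.4 to 0.825 m from the base axis. Payload 7 kg.
Tool frame: the origin (TCP) lies on the centre line of the jaws, within the pads' length; the fingertips stand 19 mm ahead of it and the grasp point (between the pads) is the TCP; z points along the fingers, y is the line along which they close (so a half turn about z gives the same grasp; the last joint's range is limited). The gripper opens to 88 mm and grips with 3 to 60 N. Pads are 19 mm wide; open, the fingers measure 130 mm over their backs; the gripper's body (78 mm by 193 mm) begins 47 mm behind the grasp point.
Start: joints at [91.736, 20.546, 0.682, 0, -70.136, -16.507], TCP at [0.172, 0.653, 0.246] pointing down, gripper open.
Joint ranges: [-176.03, 176.03], [-82.01, 121.73], [-58.28, 71.71], [-173.87, 95.51], [-174.79, -0.11], [-173.66, 173.66]. Speed limits (degrees/s): [136.94, 136.94, 172.46, 180, 180, 180].

### API

Orientations are given as [roll, pitch, yaw] about the fixed x, y, z axes, in that order (R = Rz(yaw) Ry(pitch) Rx(roll)).
In Python, from plant import * gives the robot as it stands. The module is installed in compiled form; this text tells all that it offers.
- The arm moves only by the tool play_rows, never from a script. Its argument "deltas" is a list of rows, each a list of 6 numbers: the shift along the world's x, y, z scaled (see below), then the turn, a rotation vector about the world's x, y, z scaled (see below). A call has 1 to 10 rows; each row shifts and turns the commanded pose from where the row before left it; what a row does not reach is not made up. The controller multiplies each number of a shift by 800 mm and each number of a turn by 180 degrees. A row lasts 1/10 s, in which the tool goes at most 50 mm and 8.59 degrees, less where a joint would pass 70% of its speed; a pose out of reach is approached as far as the arm can. A call with a number of a shift or a turn outside -1 to 1 is refused whole. A call with a gripper value outside its range is refused whole. "gripper" is the gripper command: -1 is shut, 1 is fully open, values between are in proportion, set as the call begins (left out, the last holds). The fingers move at their own pace and stop on an object; the grip force is fixed at half the most. Time passes only in rows, so rows that do not move let the fingers close. It gives the time, the measured TCP pose, the force, the opening and the grip force at its end, in the units of the state.
- get_obs(): the state, without advancing time (a new reading comes with each control period).
- snapshot(name): name is "scene" or "top" or "wrist"; returns (picture, depth): 480x640x3 uint8, blue, green, red; 480x640 float32, m along the optical axis (not along the pixel's ray), 0 where there is no reading.
- camera_model(name): a dict with "fx", "fy", "cx", "cy" (pixels), "world_to_cam" (4x4, takes a point from world to camera coordinates). Camera axes: x right, y down, z forward; pixel columns grow to the right and rows downward; lengths in m; the calibration is good to about 2 mm. The wrist camera is an equidistant fisheye: a pixel r from the principal point sees the ray r / f radians off the axis. A picture is of the moment at which its call begins: read the wrist's pose just before it. camera_model takes no time and is no camera call; for the wrist camera it gives the pose at the moment of the call.
- close_job(): hands the job in; it is judged then, once.
The state is a dict: "clock": time; "joint_pos": joint angles; "qvel": joint speeds; "tau": joint torques, N m; "tool_pos": TCP position; "orientation": TCP orientation; "force": force on the tool from outside, world axes, zero at the start; "moment": the same for the moment, N m; "opening": finger opening in m; "gripper_force": force on a finger pad.
Only numpy, scipy, OpenCV 4.12 (cv2) and the standard library are available. Lean on these libraries where they do the work, as an engineer would, in place of code of your own. Each camera call takes 0.05 s, during which the arm holds its last target. There are 200 camera calls.

## Working session

There is one attempt and no reset: what is moved stays moved. The work goes in short steps, Python scripts to look and compute and a tool call to move; the robot and the scene stay as the last step left them, time stands still between calls to the robot, and variables do not carry over. Pictures are saved under pics/ and viewed, at most 10 in all, crops included, and the job is handed in when it is done.

Besides the shell and the picture viewer there is one more tool, called by a JSON object that holds its "name" and its "arguments", one argument or row to a line. play_rows: Moves the arm, as the interface text tells. Its arguments: {"type":"object","properties":{"deltas":{"type":"array","items":{"type":"array","items":{"type":"number","minimum":-1,"maximum":1}}},"gripper":{"type":"number"}},"required":["deltas"]}

```bash
mkdir -p pics; cat > h.py <<'E'
from plant import *
import numpy as np, cv2
def world(cam,d,u,v,r=2):
    m=camera_model(cam); p=d[v-r:v+r+1,u-r:u+r+1]; z=np.median(p[p>0])
    c=np.array([(u-m['cx'])/m['fx']*z,(v-m['cy'])/m['fy']*z,z,1])
    return (np.linalg.inv(m['world_to_cam'])@c)[:3]
E
python3 - <<'E'
from h import *
for n in('scene','top'):
    p,d=snapshot(n); cv2.imwrite(f'pics/{n}0.png',p); np.save(f'{n}0.npy',d)
print(get_obs())
E
```

```text
{'clock': 0.1, 'joint_pos': array([ 9.17339881e+01,  2.05869890e+01,  6.39421116e-01, -1.80514772e-02,
       -7.01361891e+01, -1.65091594e+01]), 'qvel': array([ 0.03560283, -0.07046829,  0.04667564,  0.05129841, -0.03505731,
        0.01963391]), 'tau': array([-9.81662524e-04, -5.84165955e+01,  2.93752903e+01,  7.01545671e+00,
        1.01550415e-02, -6.05076070e-05]), 'tool_pos': array([0.17203476, 0.65228532, 0.24472225]), 'orientation': array([ 1.79914873e+02, -7.53242945e-03, -1.47813117e+01]), 'force': array([-0.16250663,  0.45893047,  0.02539206]), 'moment': array([ 0.03364226,  0.00023807, -0.02398683]), 'gripper_force': 0.0, 'opening': 0.0879107852756861}
```

View pics/scene0.png

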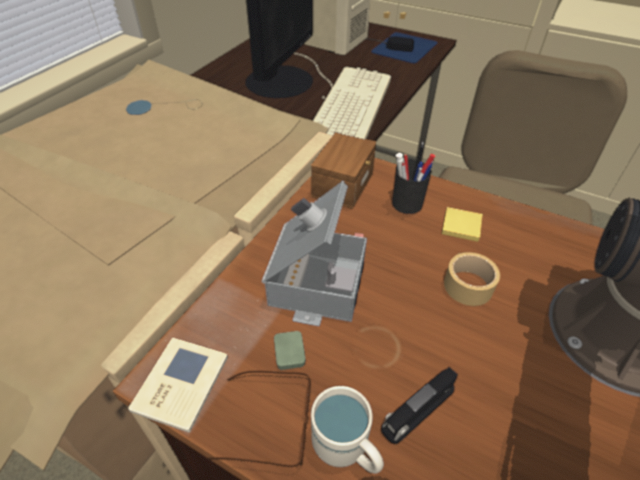

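View pics/top0.png

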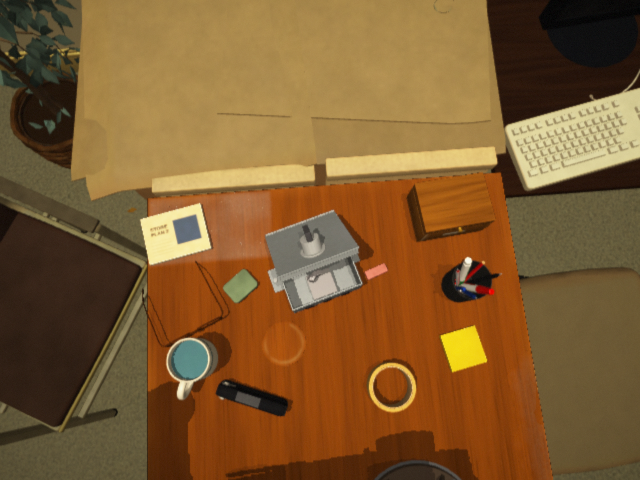

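The scene view shows the open box near (315,265) with the stud at (308,213). The top view shows the cover plate spanning (265–360, 212–278), with the stud at (310,240). Next I'll enlarge the box in the top view and fit the planes.

```bash
python3 - <<'E'
from h import *
p=cv2.imread('pics/top0.png'); d=np.load('top0.npy')
c=p[200:320,250:400]; cv2.imwrite('pics/topc.png',cv2.resize(c,None,fx=5,fy=5,interpolation=cv2.INTER_CUBIC))
m=camera_model('top'); print(m)
for u,v in [(150,300),(300,400),(480,400),(267,234),(274,277),(337,213),(357,245),(300,262),(330,255),(290,228),(277,280),(376,271),(309,228),(360,284),(292,306),(450,210),(465,280)]: print(u,v,world('top',d,u,v,1).round(4))
E
```

```text
{'fx': 477.46768050889773, 'fy': 477.46768050889773, 'cx': 318.5499799239408, 'cy': 238.84243106077017, 'world_to_cam': array([[-0.07781254, -0.99695909,  0.00421604,  0.19441528],
       [-0.97313024,  0.07503212, -0.21768721,  0.55870799],
       [ 0.21670891, -0.02104155, -0.97600948,  0.92183215],
       [ 0.        ,  0.        ,  0.        ,  1.        ]])}
150 300 [ 0.4805  0.5173 -0.0012]
300 400 [ 0.2532  0.2132 -0.0017]
480 400 [ 0.2244 -0.1533 -0.0016]
267 234 [0.5877 0.2548 0.0727]
274 277 [0.5089 0.2512 0.0019]
337 213 [ 6.411e-01  1.039e-01 -2.000e-04]
357 245 [0.5263 0.0865 0.1934]
300 262 [0.5051 0.1894 0.1853]
330 255 [0.5116 0.1357 0.1959]
290 228 [0.5945 0.207  0.0811]
277 280 [0.5018 0.2451 0.003 ]
376 271 [0.5036 0.0328 0.0115]
309 228 [0.5859 0.1687 0.1038]
360 284 [0.472  0.0751 0.0666]
292 306 [0.4388 0.2139 0.0667]
450 210 [ 0.6039 -0.1178  0.0938]
465 280 [ 0.4664 -0.1442  0.042 ]
```

View pics/topc.png

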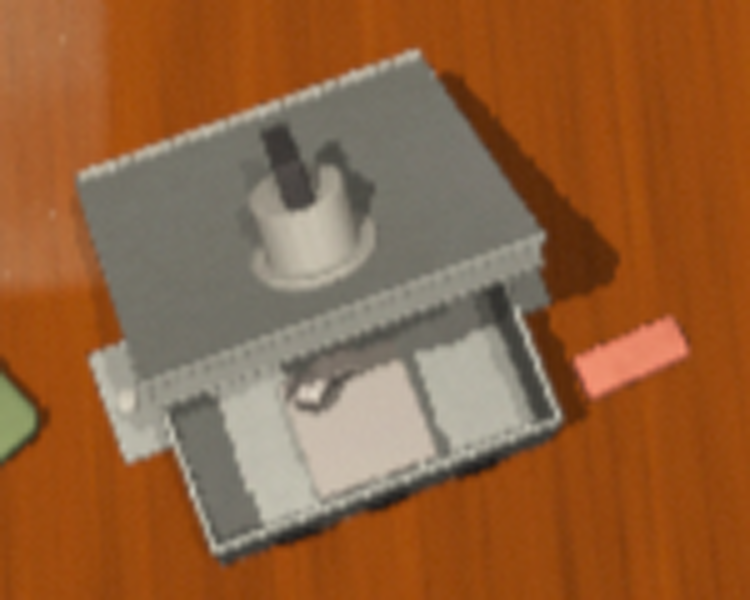

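```bash
cat >> h.py <<'E'
def rayz(cam,u,v,z):
    m=camera_model(cam); T=np.linalg.inv(m['world_to_cam']); r=T[:3,:3]@np.array([(u-m['cx'])/m['fx'],(v-m['cy'])/m['fy'],1]); o=T[:3,3]
    return o+r*(z-o[2])/r[2]
E
python3 - <<'E'
from h import *
d=np.load('top0.npy')
P=lambda a,b,z:rayz('top',250+a/5,200+b/5,z)
nl,nr=P(222,552,.07),P(558,413,.07); hl,hr=P(80,177,.074),P(418,53,.074)
for n,q in zip('nl nr hl hr'.split(),(nl,nr,hl,hr)): print(n,q.round(4))
print(np.linalg.norm(nl-nr),np.linalg.norm(hl-hr),np.linalg.norm(hl-nl),np.linalg.norm(hr-nr))
for a,b in((nl,nr),(hl,hr)): e=a-b; print('yaw',np.degrees(np.arctan2(-e[0],e[1])))
# cover plane fit
m=camera_model('top');T=np.linalg.inv(m['world_to_cam']);pts=[]
for v in range(212,280):
  for u in range(265,360):
    a,b=(u-250)*5,(v-200)*5
    if cv2.pointPolygonTest(np.array([[100,185],[410,70],[520,230],[150,360]],np.float32),(a,b),False)>0 and not(225<a<390 and 110<b<300):
      z=d[v,u]
      if z>0: pts.append((T@[(u-m['cx'])/m['fx']*z,(v-m['cy'])/m['fy']*z,z,1])[:3])
pts=np.array(pts)
for i in range(4):
  c=pts.mean(0);n=np.linalg.svd(pts-c)[2][2]; r=(pts-c)@n; pts=pts[abs(r)<.004]
n*=np.sign(n[2]);print(n,c,r.std(),len(pts),'angle',np.arccos(n[2]),'yaw',np.degrees(np.arctan2(n[1],n[0])))
E
```

```text
nl [0.4295 0.2096 0.07  ]
nr [0.4741 0.072  0.07  ]
hl [0.5846 0.2569 0.074 ]
hr [0.6262 0.1154 0.074 ]
0.14466459016986408 0.1475062439335015 0.16215088683524695 0.15823429867342406
yaw 17.94778845512484
yaw 16.39697223525234
[0.72470743 0.21237291 0.65551269] [0.54657658 0.17342324 0.14441578] 0.0007803998318027955 1535 angle 0.8559350120161633 yaw 16.3330336277176
```

{"name": "play_rows", "arguments": {
  "deltas": [
    [0.035,-0.047,0.005,0,0,0.0174],
    [0.035,-0.047,0.005,0,0,0.0174],
    [0.035,-0.047,0.005,0,0,0.0174],
    [0.035,-0.047,0.005,0,0,0.0174],
    [0.035,-0.047,0.005,0,0,0.0174],
    [0.035,-0.047,0.005,0,0,0.0174],
    [0.035,-0.047,0.005,0,0,0.0174],
    [0.035,-0.047,0.005,0,0,0.0174],
    [0.035,-0.047,0.005,0,0,0.0174],
    [0.035,-0.047,0.005,0,0,0.0174]
  ],
  "gripper": -1
}}

```text
clock: 1.1
tool_pos: [0.4527, 0.2749, 0.2857]
orientation: [-180.0, 0.0, 16.7]
force: [0.9, 1.6, 0.4]
opening: 0.0129
gripper_force: 0.0
```

{"name": "play_rows", "arguments": {
  "deltas": [
    [0.029,-0.042,-0.01,0,0,0],
    [0.029,-0.042,-0.02,0,0,0],
    [0,0,-0.015,0,0,0],
    [0,0,-0.01,0,0,0],
    [0,0,0,0,0,0],
    [0,0,0,0,0,0]
  ]
}}

```text
clock: 1.7
tool_pos: [0.4982, 0.2104, 0.2418]
orientation: [180.0, -0.0, 16.6]
force: [-0.0, 0.4, 1.0]
opening: 0.0009
gripper_force: 0.0
```

```bash
python3 - <<'E'
from h import *
p,d=snapshot('wrist'); cv2.imwrite('pics/w1.png',p); o=get_obs(); print(o['joint_pos'].round(1),o['tool_pos'])
E
```

```text
[ 43.7   8.  -16.6   0.  -65.3  63. ] [0.49834201 0.21057254 0.24216274]
```

View pics/w1.png

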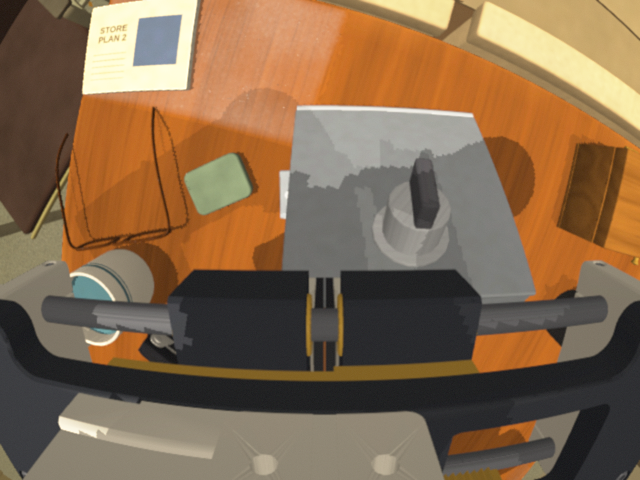

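The wrist view shows the shut fingers above the cover's free edge around (325,290). They are left of the stud at (415,215), and the box axes line up with the tool, so I'll sweep the cover down along its arc.

{"name": "play_rows", "arguments": {
  "deltas": [
    [0,0,-0.016,0,0,0],
    [0,0,-0.016,0,0,0],
    [-0.0101,-0.003,-0.0121,0,0,0],
    [-0.0101,-0.003,-0.0121,0,0,0],
    [-0.0103,-0.0031,-0.0169,0,0,0],
    [-0.0103,-0.0031,-0.0169,0,0,0],
    [0,0,0,0,0,0]
  ]
}}

```text
clock: 2.45
tool_pos: [0.4638, 0.1987, 0.1673]
orientation: [179.9, 0.2, 16.6]
force: [0.1, 0.6, 0.7]
opening: 0.0001
gripper_force: 0.0
```

{"name": "play_rows", "arguments": {
  "deltas": [
    [-0.0074,-0.0022,-0.0184,0,0,0],
    [-0.0074,-0.0022,-0.0184,0,0,0],
    [-0.0034,-0.001,-0.0145,0,0,0],
    [-0.0034,-0.001,-0.0145,0,0,0],
    [0,0,-0.006,0,0,0]
  ]
}}

```text
clock: 2.95
tool_pos: [0.4482, 0.1944, 0.1112]
orientation: [180.0, 0.1, 16.6]
force: [-0.7, -0.2, -0.0]
opening: 0.0009
gripper_force: 0.3
```

```bash
python3 - <<'E'
from h import *
p,d=snapshot('wrist'); cv2.imwrite('pics/w2.png',p); o=get_obs(); print(o['tool_pos'],o['force'])
E
```

```text
[0.44825591 0.19431101 0.11093342] [-0.05954606 -0.12276199 -1.22542739]
```

View pics/w2.png

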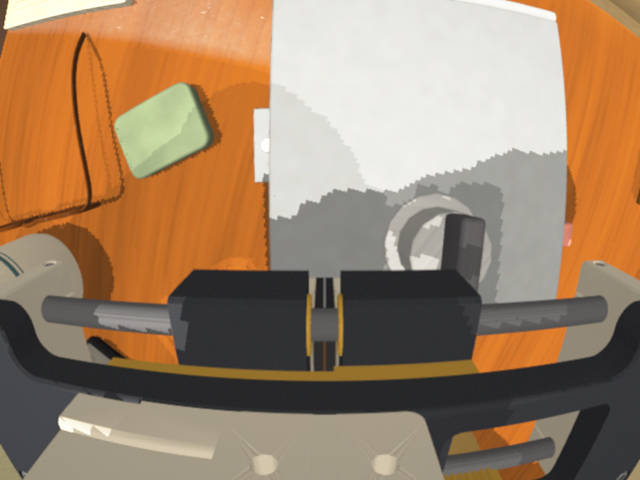

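The cover is now nearly level, with the stud at (440,240) and the fingers at its free edge. I'll go on down gently.

{"name": "play_rows", "arguments": {
  "deltas": [
    [-0.001,0,-0.006,0,0,0],
    [-0.001,0,-0.006,0,0,0],
    [0,0,-0.005,0,0,0],
    [0,0,-0.003,0,0,0],
    [0,0,0,0,0,0]
  ]
}}

```text
clock: 3.5
tool_pos: [0.4469, 0.1945, 0.0958]
orientation: [180.0, 0.0, 16.6]
force: [0.1, -1.2, -0.3]
opening: 0.0007
gripper_force: 0.0
```

{"name": "play_rows", "arguments": {
  "deltas": [
    [0,0,-0.002,0,0,0],
    [0,0,-0.001,0,0,0],
    [0,0,0,0,0,0]
  ]
}}

```text
clock: 3.8
tool_pos: [0.447, 0.1946, 0.0937]
orientation: [180.0, 0.0, 16.5]
force: [-0.8, 0.3, 0.6]
opening: 0.0004
gripper_force: 0.0
```

{"name": "play_rows", "arguments": {
  "deltas": [
    [0,0,-0.0012,0,0,0],
    [0,0,0,0,0,0]
  ]
}}

```text
clock: 4.0
tool_pos: [0.4471, 0.1947, 0.0932]
orientation: [-180.0, -0.0, 16.6]
force: [-1.8, -0.5, 5.6]
opening: 0.0001
gripper_force: 2.8
```

{"name": "play_rows", "arguments": {
  "deltas": [
    [0,0,-0.0012,0,0,0],
    [0,0,0,0,0,0]
  ]
}}

```text
clock: 4.2
tool_pos: [0.4471, 0.1947, 0.0931]
orientation: [180.0, -0.0, 16.6]
force: [-5.5, -0.7, 15.1]
opening: -0.0
gripper_force: 7.8
```

{"name": "play_rows", "arguments": {
  "deltas": [
    [0,0,-0.0012,0,0,0],
    [0,0,0,0,0,0]
  ]
}}

```text
clock: 4.4
tool_pos: [0.4471, 0.1946, 0.0929]
orientation: [180.0, -0.1, 16.6]
force: [-9.6, -1.4, 26.0]
opening: 0.0006
gripper_force: 12.7
```

{"name": "play_rows", "arguments": {
  "deltas": [
    [0,0,0.03,0,0,0],
    [0,0,0.04,0,0,0],
    [-0.006,-0.02,0.04,0,0,0],
    [-0.006,-0.025,0.015,0,0,0],
    [-0.006,-0.025,0,0,0,0],
    [0,0,0,0,0,0],
    [0,0,0,0,0,0]
  ]
}}

```text
clock: 5.1
tool_pos: [0.4322, 0.1378, 0.1902]
orientation: [180.0, 0.0, 16.5]
force: [-0.1, 1.0, -0.0]
opening: 0.0003
gripper_force: 0.0
```

```bash
python3 - <<'E'
from h import *
m=camera_model('wrist'); p,d=snapshot('wrist'); cv2.imwrite('pics/w3.png',p); np.savez('w3',d=d,T=m['world_to_cam'],k=[m['fx'],m['fy'],m['cx'],m['cy']]); print(m)
print(get_obs()['tool_pos'],get_obs()['force'])
cv2.imwrite('pics/w3c.png',cv2.resize(p[100:300,220:460],None,fx=3,fy=3,interpolation=cv2.INTER_CUBIC))
E
```

```text
{'fx': 371.64829954431775, 'fy': 371.64829954431775, 'cx': 324.15989541409783, 'cy': 239.18268293156774, 'world_to_cam': array([[ 2.83837205e-01, -9.58872474e-01, -1.43607905e-04,
         9.19895492e-03],
       [-9.25250226e-01, -2.73923941e-01,  2.62445601e-01,
         4.19101958e-01],
       [-2.51691200e-01, -7.43589524e-02, -9.64946779e-01,
         4.55341099e-01],
       [ 0.00000000e+00,  0.00000000e+00,  0.00000000e+00,
         1.00000000e+00]])}
[0.43237951 0.13820582 0.19010069] [-0.06379388  0.88563181 -0.19813707]
```

View pics/w3c.png

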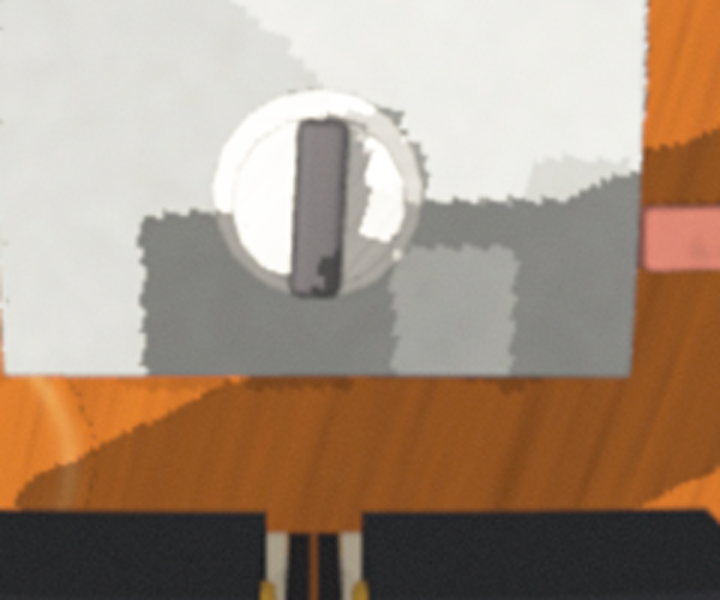

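```bash
cat >> h.py <<'E'
def fish(T,k,u,v,z):
    x,y=(u-k[2])/k[0],(v-k[3])/k[1]; r=np.hypot(x,y); c=np.array([x/r*np.sin(r),y/r*np.sin(r),np.cos(r)])
    R=np.linalg.inv(T); w=R[:3,:3]@c; o=R[:3,3]; return o+w*(z-o[2])/w[2]
E
python3 - <<'E'
from h import *
a=np.load('w3.npz');T,k=a['T'],a['k']
f=lambda x,y,z:fish(T,k,220+x/3,100+y/3,z)
F,N=f(324,122,.121),f(315,294,.121); e=F-N
print(F,N,'mid',(F+N)/2,np.linalg.norm(e),np.degrees(np.arctan2(e[1],e[0])))
A,B=f(5,375,.074),f(631,376,.074); e=A-B; print('edge',A,B,(A+B)/2,np.linalg.norm(e),np.degrees(np.arctan2(-e[0],e[1])))
l,r=f(213,190,.077),f(425,190,.077); t,b=f(320,90,.077),f(320,297,.077)
print('bezel',(l+r)/2,np.linalg.norm(l-r),t,b)
d=a['d'];print(d[160:164,322:330:2])
E
```

```text
[0.50027059 0.15544176 0.121     ] [0.46872492 0.14782713 0.121     ] mid [0.48449776 0.15163445 0.121     ] 0.03245168531604192 13.570710710820734
edge [0.42230098 0.21191789 0.074     ] [0.46498031 0.06695172 0.074     ] [0.44364064 0.13943481 0.074     ] 0.151118210574187 16.404899202269004
bezel [0.48543358 0.15173121 0.077     ] 0.04788900586434258 [0.50706801 0.15792922 0.077     ] [0.46182811 0.14449423 0.077     ]
[[0.20384665 0.20285146 0.20384848 0.20315081]
 [0.20448141 0.20397525 0.20413473 0.20469026]
 [0.2035889  0.20469117 0.20386916 0.20436321]
 [0.20523752 0.2042149  0.2032869  0.20415592]]
```

{"name": "play_rows", "arguments": {
  "deltas": [
    [0.033,0.0085,0,0,0,-0.008],
    [0.033,0.0085,0,0,0,-0.008],
    [0,0,0,0,0,0],
    [0,0,0,0,0,0],
    [0,0,0,0,0,0],
    [0,0,0,0,0,0],
    [0,0,0,0,0,0]
  ],
  "gripper": 1
}}

```text
clock: 5.85
tool_pos: [0.485, 0.1522, 0.191]
orientation: [-180.0, -0.0, 13.7]
force: [0.3, -0.0, -0.1]
opening: 0.0509
gripper_force: 0.0
```

{"name": "play_rows", "arguments": {
  "deltas": [
    [0,-0.0008,-0.03,0,0,0],
    [0,0,-0.03,0,0,0],
    [0,0,-0.015,0,0,0],
    [0,0,-0.008,0,0,0],
    [0,0,0,0,0,0],
    [0,0,0,0,0,0]
  ],
  "gripper": -0.2
}}

```text
clock: 6.45
tool_pos: [0.4859, 0.1519, 0.1252]
orientation: [-180.0, -0.1, 13.7]
force: [0.4, -0.1, 0.8]
opening: 0.0351
gripper_force: 0.0
```

{"name": "play_rows", "arguments": {
  "deltas": [
    [0,0,0,0,0,0],
    [0,0,0,0,0,0],
    [0,0,0,0,0,0],
    [0,0,0,0,0,0],
    [0,0,0,0,0,0]
  ],
  "gripper": -1
}}

```text
clock: 6.95
tool_pos: [0.4855, 0.1522, 0.1248]
orientation: [-179.9, -0.0, 13.7]
force: [-2.8, 3.4, 2.6]
opening: 0.0096
gripper_force: 30.0
```

{"name": "play_rows", "arguments": {
  "deltas": [
    [-0.0003,0.0004,-0.0025,0,0,0],
    [0,0,-0.0025,0,0,0],
    [0,0,0,0,0,0]
  ]
}}

```text
clock: 7.25
tool_pos: [0.4854, 0.1522, 0.1206]
orientation: [-180.0, -0.0, 13.7]
force: [-1.4, 1.9, 3.7]
opening: 0.0097
gripper_force: 30.0
```

{"name": "play_rows", "arguments": {
  "deltas": [
    [-0.0001,0.0002,-0.001,0,0,0],
    [0,0,-0.0008,0,0,0],
    [0,0,0,0,0,0]
  ]
}}

```text
clock: 7.55
tool_pos: [0.4854, 0.1523, 0.1193]
orientation: [-180.0, -0.0, 13.7]
force: [-2.3, 2.5, 5.8]
opening: 0.0096
gripper_force: 30.0
```

{"name": "play_rows", "arguments": {
  "deltas": [
    [0,0,-0.0008,0,0,0],
    [0,0,0,0,0,0]
  ]
}}

```text
clock: 7.75
tool_pos: [0.4854, 0.1523, 0.1187]
orientation: [-180.0, -0.0, 13.7]
force: [-1.9, 1.9, 4.5]
opening: 0.0095
gripper_force: 30.0
```

{"name": "play_rows", "arguments": {
  "deltas": [
    [0,0,-0.0008,0,0,0],
    [0,0,0,0,0,0]
  ]
}}

```text
clock: 7.95
tool_pos: [0.4854, 0.1522, 0.1181]
orientation: [-180.0, -0.0, 13.7]
force: [-1.8, 3.5, 5.5]
opening: 0.0094
gripper_force: 30.0
```

{"name": "play_rows", "arguments": {
  "deltas": [
    [0,0,-0.0007,0,0,0],
    [0,0,0,0,0,0]
  ]
}}

```text
clock: 8.15
tool_pos: [0.4854, 0.1523, 0.1175]
orientation: [-180.0, -0.1, 13.7]
force: [-2.0, 2.3, 5.4]
opening: 0.0096
gripper_force: 30.0
```

{"name": "play_rows", "arguments": {
  "deltas": [
    [0,0,-0.0008,0,0,0],
    [0,0,0,0,0,0]
  ]
}}

```text
clock: 8.35
tool_pos: [0.4854, 0.1523, 0.1169]
orientation: [-180.0, -0.0, 13.7]
force: [-2.7, 1.9, 6.2]
opening: 0.0101
gripper_force: 30.0
```

{"name": "play_rows", "arguments": {
  "deltas": [
    [0,0,-0.0007,0,0,0],
    [0,0,0,0,0,0]
  ]
}}

```text
clock: 8.55
tool_pos: [0.4855, 0.1522, 0.1163]
orientation: [-180.0, -0.1, 13.7]
force: [-2.5, 2.7, 4.9]
opening: 0.0098
gripper_force: 30.0
```

{"name": "play_rows", "arguments": {
  "deltas": [
    [0,0,-0.0008,0,0,0],
    [0,0,0,0,0,0]
  ]
}}

```text
clock: 8.75
tool_pos: [0.4854, 0.1523, 0.1157]
orientation: [-180.0, -0.1, 13.7]
force: [-1.2, 2.4, 6.0]
opening: 0.0099
gripper_force: 30.0
```

{"name": "play_rows", "arguments": {
  "deltas": [
    [0,0,-0.0007,0,0,0],
    [0,0,0,0,0,0]
  ]
}}

```text
clock: 8.95
tool_pos: [0.4854, 0.1523, 0.1152]
orientation: [-180.0, -0.1, 13.7]
force: [-1.6, 3.0, 6.3]
opening: 0.0097
gripper_force: 30.0
```

{"name": "play_rows", "arguments": {
  "deltas": [
    [0,0,-0.0008,0,0,0],
    [0,0,0,0,0,0]
  ]
}}

```text
clock: 9.15
tool_pos: [0.4854, 0.1523, 0.1145]
orientation: [-180.0, -0.1, 13.7]
force: [-1.5, 2.9, 6.5]
opening: 0.0097
gripper_force: 30.0
```

{"name": "play_rows", "arguments": {
  "deltas": [
    [0,0,-0.0007,0,0,0],
    [0,0,0,0,0,0]
  ]
}}

```text
clock: 9.35
tool_pos: [0.4854, 0.1522, 0.114]
orientation: [-180.0, -0.0, 13.7]
force: [-1.9, 2.4, 7.1]
opening: 0.0102
gripper_force: 30.0
```

{"name": "play_rows", "arguments": {
  "deltas": [
    [0,0,-0.0008,0,0,0],
    [0,0,0,0,0,0]
  ]
}}

```text
clock: 9.55
tool_pos: [0.4855, 0.1523, 0.1134]
orientation: [-180.0, -0.1, 13.7]
force: [-1.8, 2.4, 6.3]
opening: 0.0099
gripper_force: 30.0
```

{"name": "play_rows", "arguments": {
  "deltas": [
    [0,0,-0.0007,0,0,0],
    [0,0,0,0,0,0]
  ]
}}

```text
clock: 9.75
tool_pos: [0.4855, 0.1522, 0.1128]
orientation: [-180.0, -0.1, 13.7]
force: [-1.4, 2.4, 7.9]
opening: 0.01
gripper_force: 30.0
```

{"name": "play_rows", "arguments": {
  "deltas": [
    [0,0,-0.0008,0,0,0],
    [0,0,0,0,0,0]
  ]
}}

```text
clock: 9.95
tool_pos: [0.4854, 0.1522, 0.1122]
orientation: [-180.0, -0.1, 13.7]
force: [-1.9, 2.6, 7.5]
opening: 0.01
gripper_force: 30.0
```

{"name": "play_rows", "arguments": {
  "deltas": [
    [0,0,-0.0007,0,0,0],
    [0,0,0,0,0,0]
  ]
}}

```text
clock: 10.15
tool_pos: [0.4855, 0.1523, 0.1117]
orientation: [-180.0, -0.1, 13.7]
force: [-2.5, 2.7, 7.7]
opening: 0.0099
gripper_force: 30.0
```

{"name": "play_rows", "arguments": {
  "deltas": [
    [0,0,-0.0008,0,0,0],
    [0,0,0,0,0,0]
  ]
}}

```text
clock: 10.35
tool_pos: [0.4855, 0.1522, 0.1111]
orientation: [-180.0, -0.1, 13.7]
force: [-2.4, 2.2, 8.2]
opening: 0.0098
gripper_force: 30.0
```

{"name": "play_rows", "arguments": {
  "deltas": [
    [0,0,-0.0007,0,0,0],
    [0,0,0,0,0,0]
  ]
}}

```text
clock: 10.55
tool_pos: [0.4855, 0.1522, 0.1109]
orientation: [180.0, -0.1, 13.7]
force: [-4.6, 1.9, 13.1]
opening: 0.0101
gripper_force: 30.0
```

It has bottomed: z stopped at 0.1109 and the force stepped up by about 5 N over the spring. I'll start the turn.

{"name": "play_rows", "arguments": {
  "deltas": [
    [0,0,0,0,0,-0.0167],
    [0,0,0,0,0,-0.0167],
    [0,0,0,0,0,-0.0167],
    [0,0,0,0,0,-0.0167],
    [0,0,0,0,0,0]
  ]
}}

```text
clock: 11.05
tool_pos: [0.4855, 0.1521, 0.111]
orientation: [-180.0, -0.1, 1.6]
force: [-5.0, 1.1, 12.3]
opening: 0.0096
gripper_force: 30.0
```

```bash
python3 -c "
from plant import *
o=get_obs();print(o['force'],o['moment'],o['orientation'],o['tool_pos'],o['joint_pos'])"
```

```text
[-4.98948872  1.12554121 12.33070576] [ 0.31477558  1.43930978 -0.02958747] [-1.79996528e+02 -6.32597784e-02  1.57218165e+00] [0.48551789 0.15206264 0.11095281] [ 3.95650113e+01  1.26232850e+01 -3.03448539e+01  4.95190010e-02
 -4.69798803e+01  5.19734041e+01]
```

{"name": "play_rows", "arguments": {
  "deltas": [
    [0,0,0,0,0,-0.0167],
    [0,0,0,0,0,-0.0167],
    [0,0,0,0,0,-0.0167],
    [0,0,0,0,0,-0.0167],
    [0,0,0,0,0,0]
  ]
}}

```text
clock: 11.55
tool_pos: [0.4855, 0.1519, 0.111]
orientation: [-180.0, -0.1, -10.4]
force: [-4.0, 0.3, 13.1]
opening: 0.0097
gripper_force: 30.0
```

```bash
python3 -c "
from plant import *
o=get_obs();print(o['force'],o['moment'],o['orientation'])"
```

```text
[-3.97902316  0.25531298 13.06661835] [ 0.142822    1.41133632 -0.03223136] [-1.79999703e+02 -5.63574640e-02 -1.04485326e+01]
```

{"name": "play_rows", "arguments": {
  "deltas": [
    [0,0,0,0,0,-0.0167],
    [0,0,0,0,0,-0.0167],
    [0,0,0,0,0,-0.0167],
    [0,0,0,0,0,-0.0167],
    [0,0,0,0,0,-0.0167],
    [0,0,0,0,0,-0.0167],
    [0,0,0,0,0,-0.0167],
    [0,0,0,0,0,-0.0167],
    [0,0,0,0,0,0]
  ]
}}

```text
clock: 12.45
tool_pos: [0.4853, 0.1517, 0.111]
orientation: [180.0, -0.0, -34.5]
force: [-4.0, -1.2, 13.5]
opening: 0.0095
gripper_force: 30.0
```

```bash
python3 -c "
from plant import *
o=get_obs();print(o['force'],o['moment'],o['orientation'])"
```

```text
[-4.04251304 -1.17819434 13.51484159] [-0.14289891  1.60953094 -0.02363317] [ 1.79991909e+02 -4.59915426e-02 -3.45026099e+01]
```

{"name": "play_rows", "arguments": {
  "deltas": [
    [0,0,0,0,0,-0.0167],
    [0,0,0,0,0,-0.0167],
    [0,0,0,0,0,-0.0167],
    [0,0,0,0,0,-0.0167],
    [0,0,0,0,0,-0.0167],
    [0,0,0,0,0,-0.0167],
    [0,0,0,0,0,-0.0167],
    [0,0,0,0,0,-0.0167],
    [0,0,0,0,0,-0.0167],
    [0,0,0,0,0,0]
  ]
}}

```text
clock: 13.45
tool_pos: [0.485, 0.1514, 0.111]
orientation: [180.0, -0.0, -61.6]
force: [-5.7, -1.0, 14.3]
opening: 0.01
gripper_force: 30.0
```

```bash
python3 -c "
from plant import *
o=get_obs();print(o['force'],o['moment'],o['orientation'])"
```

```text
[-5.67239286 -1.02343287 14.29491   ] [-0.2686824   2.10313864 -0.0091877 ] [ 1.79976043e+02 -4.57041057e-02 -6.15610180e+01]
```

Turned by about 75° with no resisting moment. I'll ease up, then let go.

{"name": "play_rows", "arguments": {
  "deltas": [
    [0,0,0.001,0,0,0],
    [0,0,0.001,0,0,0],
    [0,0,0.001,0,0,0],
    [0,0,0.001,0,0,0],
    [0,0,0,0,0,0]
  ]
}}

```text
clock: 13.95
tool_pos: [0.4849, 0.1515, 0.1134]
orientation: [180.0, -0.0, -61.5]
force: [-2.4, 0.7, 6.2]
opening: 0.0096
gripper_force: 30.0
```

{"name": "play_rows", "arguments": {
  "deltas": [
    [0,0,0,0,0,0],
    [0,0,0,0,0,0],
    [0,0,0,0,0,0],
    [0,0,0,0,0,0],
    [0,0,0,0,0,0]
  ],
  "gripper": -0.2
}}

```text
clock: 14.45
tool_pos: [0.485, 0.152, 0.113]
orientation: [180.0, -0.0, -61.5]
force: [-0.1, -0.5, -1.4]
opening: 0.0349
gripper_force: 0.0
```

{"name": "play_rows", "arguments": {
  "deltas": [
    [0,0,0.02,0,0,0],
    [0,0,0.04,0,0,0],
    [-0.03,-0.01,0.03,0,0,0],
    [-0.035,-0.01,0,0,0,0.04],
    [0,0,0,0,0,0.04],
    [0,0,0,0,0,0.04],
    [0,0,0,0,0,0.04],
    [0,0,0,0,0,0.04],
    [0,0,0,0,0,0.04]
  ]
}}

```text
clock: 15.35
tool_pos: [0.433, 0.136, 0.1852]
orientation: [-180.0, -0.0, -18.0]
force: [1.6, -1.1, -0.3]
opening: 0.0351
gripper_force: 0.0
```

```bash
python3 - <<'E'
from h import *
m=camera_model('wrist'); p,d=snapshot('wrist'); np.savez('w4',d=d,T=m['world_to_cam'],k=[m['fx'],m['fy'],m['cx'],m['cy']])
print(get_obs()['tool_pos'],get_obs()['force'])
cv2.imwrite('pics/w4.png',p)
E
```

```text
[0.43301449 0.13603013 0.18518355] [ 0.01153292  0.01386238 -0.89096092]
```

View pics/w4.png

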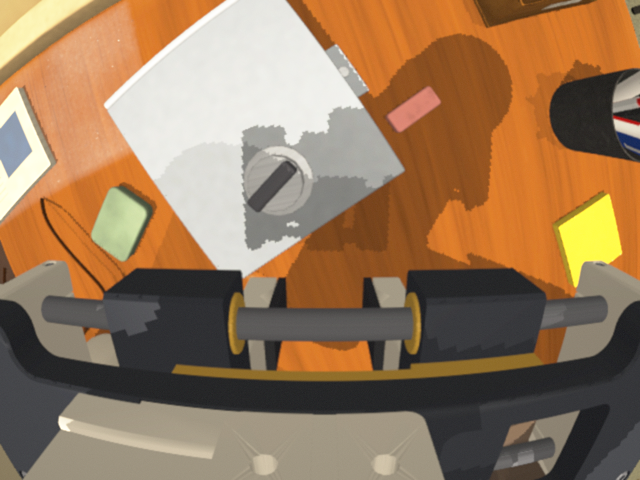

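The wing now runs from (255,206) to (293,166), nearly along the hinge, and the cover looks level. I'll check its angle and height numerically.

```bash
python3 - <<'E'
from h import *
a=np.load('w4.npz');T,k,d=a['T'],a['k'],a['d']
F,N=fish(T,k,293,166,.1115),fish(T,k,255,206,.1115); e=F-N
print(np.linalg.norm(e),'yaw',np.degrees(np.arctan2(e[1],e[0])),(F+N)/2)
def dep(u,v):
    x,y=(u-k[2])/k[0],(v-k[3])/k[1]; r=np.hypot(x,y); z=np.median(d[v-1:v+2,u-1:u+2]); return (np.linalg.inv(T)@[x/r*np.tan(r)*z,y/r*np.tan(r)*z,z,1])[:3].round(4)
print('wing',[dep(*q) for q in((272,188),(268,192),(278,182))],'cover',[dep(*q) for q in((200,150),(250,60),(370,165),(215,240))])
E
```

```text
0.032526444916545785 yaw -62.57806285108344 [0.48426862 0.14986039 0.1115    ]
wing [array([0.4837, 0.1509, 0.1126]), array([0.4822, 0.154 , 0.1122]), array([0.4858, 0.1465, 0.1123])] cover [array([0.5227, 0.197 , 0.0742]), array([0.5695, 0.1439, 0.0739]), array([0.4751, 0.0896, 0.0737]), array([0.459 , 0.2098, 0.0743])]
```

```bash
python3 -c "
from plant import *
print(close_job())"
```

```text
the job is handed in; nothing more can be done
None
```

The cover is shut and level, and the stud is locked: turned about 1.38 rad and sprung back about 5 mm from the bottom, to roughly 9 mm in. No other item was touched, and the job is handed in; it returned no verdict.

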